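# Clamp the cell test pot and index it to the yellow contact post

### The job

Get the test pot ready on the cell-testing fixture. First swing the wire bail by its red roller up and over the pot's lid past centre until it snaps shut against its stop; only then lift the black spring plunger knob out of its slot, turn the turret until the brass pointer stands over the yellow contact post, and let the plunger drop fully home in the slot there. Leave the bail shut, let go of everything, and do not disturb the other things on the bench.

Things in the scene. Friction and masses are not known exactly. Their poses are not given: they have to be found in the camera images.
- jig: Fixed grey round base, 256 mm diameter, 12 mm thick. Origin: centre of its underside, on the upright turret axis; z up. An aluminium index ring on it (mean radius 105 mm, 20 mm wide, top 26 mm above the mat) has five slots 15 mm wide at -76, -38, 0, +38 and +76 degrees from the jig's x axis (counter-clockwise from above positive). The turret starts pinned in the slot at 0
- turret (a joint): Angle (rad) of the turret arm from the jig's x axis, counter-clockwise from above positive: 0 at the start, slots at -1.326, -0.663, 0, 0.663, 1.326, stops at -1.45 and 1.45; light friction. Steel disc 100 mm across, top 44 mm above the mat; arm 30 mm wide, 120 mm long; test pot in the middle, 65 mm diameter, lid top at 108 mm. Turn it by the lifted knob
- plunger (a joint): Lift (m) of the spring plunger in the arm: 0 fully home in a slot, 0.018 upper stop. Its 12 mm pin is clear of the ring above 0.011 and rests on the ring at 0.011 if let go between slots; let go within about 1.5 mm of a slot's middle it drops in by itself. The spring pulls down with 3 N at 0, 5.8 N at 0.011, 7.5 N at 0.018
- knob (a point): Centre of the black plunger knob: 26 mm diameter, 18 mm tall, upright, on the arm 105 mm from the turret axis; 77 mm above the mat when home, rises with the plunger. A brass barrel of 20 mm diameter stands under it up to 62 mm. The point's x axis points outward along the arm, z up
- pointer (a point): Point of the brass pointer (8 mm wide, ends 156 mm from the axis) that must stand over a post: on the arm's line, 150 mm from the turret axis, 38 mm above the mat
- bail (a joint): Angle (rad) of the wire bail: 0 fully open, where it starts (leaning 80 degrees from upright to the turret's -y side), 1.396 upright, 1.658 shut at its stop (15 degrees past upright to the +y side). A side spring link pulls it open before upright (about 3.5 N at the roller up to 0.6, falling to nothing at upright) and snaps it shut by itself past about 1.42
- bail_hinge (a point): Middle of the bail's hinge axis, on the turret axis 66 mm above the mat. Its x axis is the hinge axis (same as the turret arm's direction), y is level and at right angles to it, z up; it turns with the turret
- bail_roller (a point): Centre of the bail's red roller grip: 16 mm diameter, 22 mm long, parallel to the hinge axis and 72 mm from it. Open: 71 mm to the -y side of the hinge, 78 mm above the mat; shut: 19 mm to the +y side, 136 mm above the mat. It can be pinched by its flat ends and then turns between the fingers. The 5 mm wire crossbar (72 mm long) lies 22 mm nearer the hinge
- post_yellow: The wanted post: fixed round yellow contact post, 26 mm diameter, 26 mm tall with a brass stud to 30 mm, 150 mm from the turret axis, in line with one of the four outer slots. Origin: centre of its underside
- post_white: Same post in white, at another slot
- post_green: Same post in green, at another slot
- post_black: Same post in black, at another slot
- cell_a: Loose green cell, 18 mm diameter, 65 mm tall, standing on the back of the jig base; origin at its foot. Leave alone
- cell_b: Second green cell like cell_a, standing on the jig base. Leave alone
- cell_c: Third green cell like cell_a, standing on the mat beside the jig base. Leave alone
- spool: Loose spool of nickel strip lying flat, 64 mm diameter, 19 mm tall; origin at its foot. Leave alone
- bottle: Loose white bottle with red cap, 52 mm diameter, 160 mm tall, standing just outside the posts on one side; origin at its foot. Leave alone
- meter: Loose yellow handheld meter lying flat, 150 x 75 x 40 mm; origin at its foot. Leave alone
- tray: Loose black parts tray, 120 x 80 x 25 mm; origin at its foot. Leave alone
- can: Loose orange can, 50 mm diameter, 150 mm tall, standing just outside the posts on the other side; origin at its foot. Leave alone

How it is judged:
On the way, in this order (a step that is already met when the one before it is completed fails the run):
1. the bail is snapped shut while the turret is still in its first slot (value of joint bail above 1.55 rad and value of joint turret between -0.06 and 0.06 rad), for 0.2 s.
2. the plunger is lifted out of the first slot before the turret turns (all of step 1 and value of joint plunger above 0.009 m).
At the end, for the whole second after the job is handed in: The bail is shut (over 1.55 rad), the plunger is home in the slot at the yellow post (lift under 3 mm), the pointer is within 8 mm of the yellow post's axis seen from above, and the turret is at rest (value of joint bail above 1.55 rad and value of joint plunger below 0.003 m and horizontal distance between pointer and post_yellow below 0.008 m and velocity of joint turret between -0.03 and 0.03 rad/s); the robot touches nothing.
It fails at once if the turret is turned while the bail is not shut (value of joint bail below 1.5 rad and (value of joint turret above 0.1 rad or value of joint turret below -0.1 rad)).
It fails at once if a bystander is moved more than 20 mm (distance of any of cell_a, cell_b, cell_c, spool, bottle, meter, tray, can from where it was at the start of the episode above 0.02 m).
It fails at once if a cell, the bottle or the can is knocked over (angle between any of cell_a, cell_b, cell_c, bottle, can's own z axis and vertical above 0.5 rad).
It also fails if it takes over 51 s, if anything falls off the work surface, if the arm or the gripper's body presses on something with over 40 N, if the wrist force passes 120 N, or if a joint passes its speed limit or range.

### The arm

A 6-joint arm with a two-finger parallel gripper is mounted at the origin on the work surface. World frame = base frame: x ahead of the robot, y to its left, z up, the work surface at z = 0. Lengths are in m, angles in rad, forces in N, time in s.
With the tool pointing down it reaches from about 0.35 to 0.975 m from the base axis. Payload 4.9 kg.
Tool frame: the origin (TCP) lies at the very end of the fingers, on their centre line; the grasp point (between the pads) lies 19 mm behind it (ctrl.grasp_offset is the distance from the TCP to the grasp point, in m); z points along the fingers, y is the line along which they close (so a half turn about z gives the same grasp; the last joint's range is limited). The gripper opens to 85 mm and grips with 20 to 120 N. Pads are 22 mm wide; open, the fingers measure 114 mm over their backs; the gripper's body (76 mm by 85 mm) begins 54 mm behind the grasp point. The pads swing forward as they close: fully open they stand 13 mm farther back than shut.
Start: joints at [-1.277, 0.053, 1.613, -0, 1.476, -0.119], TCP at [0.251, -0.572, 0.231] pointing down, gripper open.
Joint ranges: [-3.01, 3.01], [-1.01, 2.22], [0.06, 2.58], [-1.02, 4.17], [0.09, 2.62], [-3.14, 3.14]. Speed limits (rad/s): [2.57, 2.57, 3.14, 3.14, 3.14, 3.14].

### API

Orientations are given as a rotation vector (axis times angle).
In Python, from station import ctrl, optics gives the robot as it stands.
- The arm moves only by the shell command python3 -m handwheel 'ROWS' [OPENING] [FORCE]. ROWS is JSON, a list of rows, each an object of numbers: "tx", "ty", "tz": the shift along the tool's x, y, z in mm; "roll": the turn about the tool's z in rad. A call has 1 to 12 rows; each row shifts and turns the commanded pose from where the row before left it, along the tool's axes as they then stand; what a row does not reach is not made up. A row lasts 1/12 s, in which the tool goes at most 41.7 mm and 7.16 degrees, less where a joint would pass 70% of its speed; a pose out of reach is approached as far as the arm can. A call with a gripper value outside its range is refused whole. OPENING is the finger opening in mm, from 0 to 85.4, set as the call begins (- or left out, the last holds). The fingers move at their own pace and stop on an object; FORCE is the grip in N (left out, the last holds). Time passes only in rows, so rows that do not move let the fingers close. It gives the time, the measured TCP pose, the force, the opening and the grip force at its end, in the units of the state.
- ctrl.get_obs(): the state, without advancing time (a new reading comes with each control period).
- optics.get_image(name): name is "side" or "top"; returns (picture, depth): 420x560x3 uint8, red, green, blue; 420x560 float32, m along the optical axis (not along the pixel's ray), 0 where there is no reading.
- optics.camera_params(name): a dict with "mtx" (3x3 intrinsics, pixels), "extrinsics" (4x4, takes a point from camera to world coordinates). Camera axes: x right, y down, z forward; pixel columns grow to the right and rows downward; lengths in m; the calibration is good to about 2 mm. A picture is of the moment at which its call begins. camera_params takes no time and is no camera call.
- ctrl.finish_job(): hands the job in; it is judged then, once.
The state is a dict: "t": time; "q": joint angles; "dq": joint speeds; "effort": joint torques, N m; "tool_pos": TCP position; "tool_rot": TCP orientation; "contact_force": force on the tool from outside, world axes, zero at the start; "wrist_torque": the same for the moment, N m; "opening": finger opening in m; "grip_force": force on a finger pad.
Only numpy, scipy, OpenCV 4.12 (cv2) and the standard library are available. Lean on these libraries where they do the work, as an engineer would, in place of code of your own. Each camera call takes 0.05 s, during which the arm holds its last target. There are 200 camera calls.

## Working session

There is one attempt and no reset: what is moved stays moved. The work goes in short steps, Python scripts to look and compute and a shell command to move; the robot and the scene stay as the last step left them, time stands still between calls to the robot, and variables do not carry over. Pictures are saved under pics/ and viewed, at most 12 in all, crops included, and the job is handed in when it is done.

```bash
ls; mkdir -p pics
python3 - <<'E'
from station import ctrl, optics
import cv2, numpy as np
for n in ("top","side"):
    im,d=optics.get_image(n); cv2.imwrite(f"pics/{n}0.png",im[:,:,::-1]); np.savez(f"{n}0.npz",im=im,d=d)
    p=optics.camera_params(n); print(n,np.round(p["mtx"],1).tolist(),np.round(p["extrinsics"],3).tolist())
print(ctrl.get_obs(), ctrl.grasp_offset)
E
```

```text
pics
top [[428.7, 0.0, 273.7], [0.0, 428.7, 203.0], [0.0, 0.0, 1.0]] [[0.001, -0.996, 0.084, 0.454], [-1.0, -0.002, -0.007, 0.013], [0.007, -0.084, -0.996, 1.373], [0.0, 0.0, 0.0, 1.0]]
side [[398.2, 0.0, 281.5], [0.0, 398.2, 207.0], [0.0, 0.0, 1.0]] [[-0.979, -0.115, 0.167, 0.386], [-0.201, 0.633, -0.748, 0.761], [-0.02, -0.766, -0.643, 0.736], [0.0, 0.0, 0.0, 1.0]]
{'t': 0.1, 'q': array([-1.27702178e+00,  5.33370568e-02,  1.61416106e+00,  3.15451403e-05,
        1.47600444e+00, -1.18964378e-01]), 'dq': array([-0.00097167, -0.00016356, -0.00328091,  0.00077494,  0.00096418,
        0.00232034]), 'effort': array([ 9.84356848e-04, -3.94899809e+01, -3.71363711e+01, -1.27990024e-04,
        3.88400542e-03,  4.40502205e-06]), 'tool_pos': array([ 0.2505637 , -0.57195792,  0.2301547 ]), 'tool_rot': array([-3.07306815e+00, -6.43341639e-01,  2.12622589e-04]), 'contact_force': array([ 1.03573153,  0.28804883, -0.98214703]), 'wrist_torque': array([-0.04794177,  0.00062748, -0.03589005]), 'grip_force': 0.0, 'opening': 0.0856987053028968} 0.0187
```

View pics/top0.png

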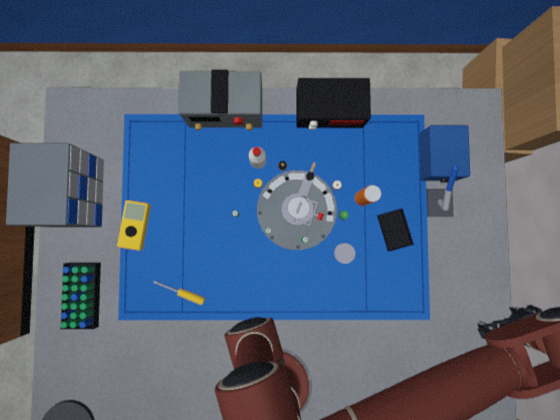

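View pics/side0.png

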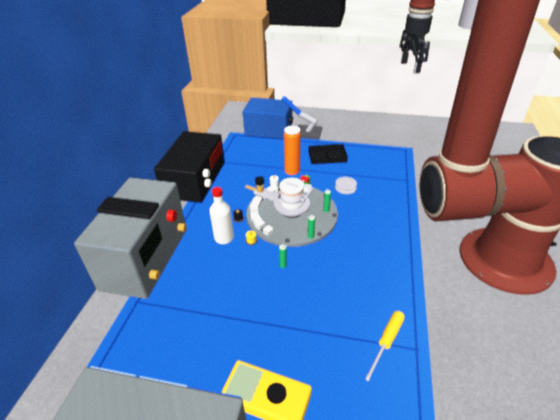

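The top view shows the jig at (297,209), knob about (310,176), red roller about (320,216), yellow post (258,183), bottle (258,157) and can (368,195). The side view shows the same items around (292,210). Now I'll zoom in on both and triangulate.

```bash
cat > h.py <<'E'
import numpy as np, cv2
from station import ctrl, optics
P={n:optics.camera_params(n) for n in ("top","side")}
def ray(n,px):
    K,E=P[n]["mtx"],P[n]["extrinsics"]; d=E[:3,:3]@np.linalg.solve(K,[px[0],px[1],1.]); return E[:3,3],d/np.linalg.norm(d)
def plane(n,px,z):
    o,d=ray(n,px); return o+d*(z-o[2])/d[2]
def tri(a,b):
    (o1,d1),(o2,d2)=ray("top",a),ray("side",b)
    s=np.linalg.lstsq(np.c_[d1,-d2],o2-o1,rcond=None)[0]; p,q=o1+s[0]*d1,o2+s[1]*d2
    return (p+q)/2,np.linalg.norm(p-q)
def proj(n,p):
    E=np.linalg.inv(P[n]["extrinsics"]); c=E[:3,:3]@p+E[:3,3]; u=P[n]["mtx"]@c; return u[:2]/u[2]
def blobs(im,box,lo,hi,amin=4):
    x0,y0,x1,y1=box; hsv=cv2.cvtColor(im[y0:y1,x0:x1],cv2.COLOR_RGB2HSV); m=cv2.inRange(hsv,np.array(lo),np.array(hi))
    n,l,s,c=cv2.connectedComponentsWithStats(m); return [(np.round(c[i]+[x0,y0],1).tolist(),s[i].tolist()[2:]) for i in range(1,n) if s[i][4]>=amin]
def crop(n,box,f,name):
    im,_=optics.get_image(n); x0,y0,x1,y1=box
    cv2.imwrite(name,cv2.resize(im[y0:y1,x0:x1,::-1],None,fx=f,fy=f,interpolation=cv2.INTER_CUBIC)); return im
E
python3 - <<'E'
from h import *
B={"top":(240,140,385,260),"side":(205,160,350,270)}
C=[]
for n in B:
    im=np.load(n+"0.npz")["im"]; x0,y0,x1,y1=B[n]
    c=cv2.resize(im[y0:y1,x0:x1,::-1],None,fx=5,fy=5,interpolation=cv2.INTER_CUBIC); cv2.imwrite(f"pics/{n}c.png",c)
    for k,lo,hi in (("red",(0,150,90),(5,255,255)),("red2",(172,150,90),(180,255,255)),("yel",(20,120,120),(32,255,255)),("grn",(45,100,50),(80,255,255)),("orange",(6,150,120),(16,255,255)),("blk",(0,0,0),(180,255,45))):
        print(n,k,blobs(im,B[n],lo,hi))
E
```

```text
top red [([256.2, 151.2], [7, 7, 40]), ([320.0, 215.9], [5, 7, 22])]
top red2 []
top yel [([282.2, 164.2], [3, 3, 6]), ([312.2, 167.5], [4, 8, 8]), ([257.6, 182.8], [8, 8, 53])]
top grn [([343.2, 214.5], [9, 8, 50]), ([301.8, 239.0], [2, 5, 6])]
top orange [([360.5, 196.7], [14, 14, 105])]
top blk [([282.3, 166.4], [7, 6, 21]), ([309.5, 175.8], [7, 7, 35]), ([286.4, 178.2], [2, 3, 5]), ([269.5, 190.5], [2, 2, 4]), ([324.6, 192.2], [2, 3, 5]), ([329.5, 212.5], [2, 2, 4]), ([382.2, 222.5], [7, 22, 82])]
side red [([304.8, 178.6], [7, 6, 23]), ([216.5, 192.3], [8, 8, 52])]
side red2 [([301.6, 177.2], [3, 4, 5]), ([217.5, 189.0], [9, 5, 11])]
side yel [([258.8, 188.5], [3, 4, 10]), ([251.0, 237.1], [9, 13, 103])]
side grn [([326.4, 202.3], [7, 19, 108]), ([310.8, 228.1], [7, 20, 120]), ([282.5, 257.6], [6, 18, 101])]
side orange [([291.6, 166.1], [14, 14, 183]), ([306.4, 176.8], [4, 3, 5])]
side blk [([213.8, 167.8], [19, 22, 176]), ([325.4, 160.6], [34, 3, 66]), ([259.4, 180.6], [7, 7, 37]), ([205.9, 189.9], [4, 6, 15]), ([238.0, 216.2], [7, 8, 44])]
```

View pics/topc.png

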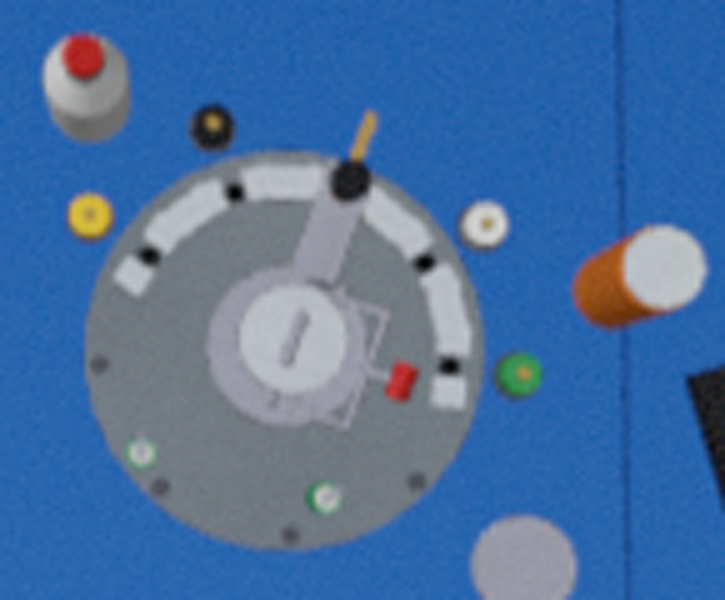

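View pics/sidec.png

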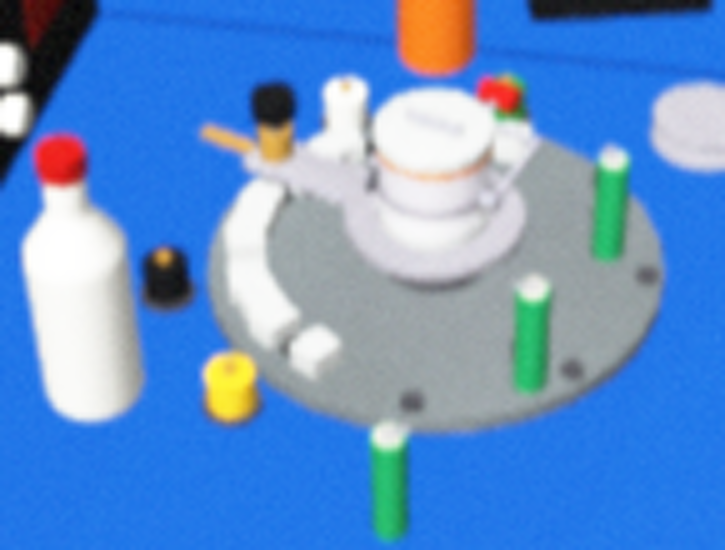

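The crops show the roller at top (320,216), side (304,178.5); the knob at top (309.6,175.8), side (259.4,180.6); the lid at top (298.6,207.4). Yellow post is 2 slots counter-clockwise of the arm.

Run:
```python
from h import *
k,e=tri((309.7,176),(259.4,180.4));print("knob",k.round(4),e)
r,e=tri((320,215.9),(304.2,178.5));print("roller",r.round(4),e)
y,e=tri((257.8,182.8),(250.9,237));print("yellow",y.round(4),e)
g=plane("top",(343.6,214.7),.026);w=plane("top",(336.8,184.6),.026);b=plane("top",(282.3,165.2),.026);y2=plane("top",(257.8,182.8),.026)
print("posts",y2,b,w,g)
# circle of radius .15 through posts
from scipy.optimize import least_squares
Q=np.array([y2,b,w,g])[:,:2]
f=lambda p:(Q-p[:2]-.15*np.c_[np.cos(p[2]+np.radians([76,38,-38,-76])),np.sin(p[2]+np.radians([76,38,-38,-76]))]).ravel()
s=least_squares(f,[.45,-.04,-.35]);print("axis",s.x,np.degrees(s.x[2]),s.fun.round(4))
print("lid",plane("top",(298.6,207.4),.108))
c,a=s.x[:2],s.x[2]
R=lambda t:np.array([np.cos(t),np.sin(t)])
print("knob pred",c+.105*R(a),"ang meas",np.degrees(np.arctan2(*(k[:2]-c)[::-1])),np.linalg.norm(k[:2]-c))
print("roller pred",c+.071*R(a-np.pi/2),"knob final",c+.105*R(a+np.radians(76)))
print("knob@77",plane("top",(309.7,176),.086),"roller@78",plane("top",(320,215.9),.082))
for n,px in(("bottle cap",(256.2,151.2)),("can top",(372.5,194))):print(n,plane("top",px,.155))
for n,px,z in(("cella",(301.8+3,239),.07),("cb",(268.2,230),.07)):print(n,plane("top",px,z+.005))
```

```text
knob [ 0.6435 -0.1068  0.0787] 0.004267498349880239
roller [ 0.5216 -0.1371  0.079 ] 0.004433257926087543
yellow [0.6303 0.0532 0.0139] 0.005138309124311053
posts [0.63127735 0.0532989  0.026     ] [ 0.68780492 -0.02429915  0.026     ] [ 0.62608612 -0.19700724  0.026     ] [ 0.53061814 -0.21739511  0.026     ]
axis [ 0.54646762 -0.06963782 -0.35311239] -20.231849587712322 [ 0.0004 -0.0011 -0.0015 -0.0004  0.0006  0.0002  0.0004  0.0014]
lid [ 0.54735976 -0.07026207  0.108     ]
knob pred [ 0.64498922 -0.1059489 ] ang meas -20.94787869182595 0.10385258360012622
roller pred [ 0.52191441 -0.13625718] knob final [0.60553464 0.01717282]
knob@77 [ 0.64449169 -0.10571488  0.086     ] roller@78 [ 0.52367947 -0.13648183  0.082     ]
bottle cap [0.70598064 0.05441949 0.155     ]
can top [ 0.58271706 -0.27891349  0.155     ]
cella [ 0.45415818 -0.09080968  0.075     ]
cb [0.48113112 0.01976429 0.075     ]
```

```bash
cat >> h.py <<'E'
from scipy.spatial.transform import Rotation as Ro
AX=np.array([.5465,-.0697]); A0=np.radians(-20.4)
def tgt(dx,dy,z,th=0): # turret-frame point to world
    a=A0+th; return np.r_[AX+dx*np.array([np.cos(a),np.sin(a)])+dy*np.array([-np.sin(a),np.cos(a)]),z]
def go(p,yaw=None):
    o=ctrl.get_obs(); R=Ro.from_rotvec(o["tool_rot"]).as_matrix(); y=np.arctan2(R[1,1],R[0,1])
    if yaw is not None: print("roll",[(-((yaw+k-y+np.pi)%(2*np.pi)-np.pi)).round(4) for k in (0,np.pi)])
    print("t",o["t"],"pos",o["tool_pos"].round(4),"q",o["q"].round(2),"yawdeg",np.degrees(y).round(2),"zdir",R[:,2].round(3))
    print("shift mm",(R.T@(p-o["tool_pos"])*1000).round(1),"F",o["contact_force"].round(1),"open",o["opening"],"grip",o["grip_force"])
E
python3 -c "
from h import *
go(tgt(0,-.071,.2),A0)"
```

```text
roll [np.float64(-0.802), np.float64(2.3396)]
t 0.1 pos [ 0.2506 -0.572   0.2302] q [-1.28  0.05  1.61  0.    1.48 -0.12] yawdeg -66.35 zdir [-0.001  0.002 -1.   ]
shift mm [ 423.2 -290.3   30.8] F [ 1.   0.3 -1. ] open 0.0856987053028968 grip 0.0
```

```bash
R='{"tx":21.2,"ty":-14.5}'
python3 -m handwheel '[{"tx":21.2,"ty":-14.5},{"tx":21.2,"ty":-14.5},{"tx":21.2,"ty":-14.5},{"tx":21.2,"ty":-14.5},{"tx":21.2,"ty":-14.5},{"tx":21.2,"ty":-14.5},{"tx":21.2,"ty":-14.5},{"tx":21.2,"ty":-14.5},{"tx":21.2,"ty":-14.5},{"tx":21.2,"ty":-14.5}]' 50 40
python3 -m handwheel '[{"tx":21.2,"ty":-14.5},{"tx":21.2,"ty":-14.5},{"tx":21.2,"ty":-14.5},{"tx":21.2,"ty":-14.5},{"tx":21.2,"ty":-14.5},{"tx":21.2,"ty":-14.5},{"tx":21.2,"ty":-14.5},{"tx":21.2,"ty":-14.5},{"tx":21.2,"ty":-14.5},{"tx":21.2,"ty":-14.5}]'
python3 -m handwheel '[{"roll":-0.08},{"roll":-0.08},{"roll":-0.08},{"roll":-0.08},{"roll":-0.08},{"roll":-0.08},{"roll":-0.08},{"roll":-0.08},{"roll":-0.08},{"roll":-0.08},{},{}]'
python3 -c "
from h import *
go(tgt(0,-.071,.066),A0)"
```

```text
roll [np.float64(-0.802), np.float64(2.3396)]
t 0.1 pos [ 0.2506 -0.572   0.2302] q [-1.28  0.05  1.61  0.    1.48 -0.12] yawdeg -66.35 zdir [-0.001  0.002 -1.   ]
shift mm [ 423.1 -290.   164.8] F [ 1.   0.3 -1. ] open 0.0856987053028968 grip 0.0$[0]: bad value
$[0]: bad value
$[0]: bad value
```

```bash
python3 -m handwheel '[{"tx":21.2,"ty":-14.5,"tz":0,"roll":0},{"tx":21.2,"ty":-14.5,"tz":0,"roll":0},{"tx":21.2,"ty":-14.5,"tz":0,"roll":0},{"tx":21.2,"ty":-14.5,"tz":0,"roll":0},{"tx":21.2,"ty":-14.5,"tz":0,"roll":0},{"tx":21.2,"ty":-14.5,"tz":0,"roll":0},{"tx":21.2,"ty":-14.5,"tz":0,"roll":0},{"tx":21.2,"ty":-14.5,"tz":0,"roll":0},{"tx":21.2,"ty":-14.5,"tz":0,"roll":0},{"tx":21.2,"ty":-14.5,"tz":0,"roll":0}]' 50 40
```

```text
t: 0.93
tool_pos: [0.387, -0.3532, 0.2307]
tool_rot: [-3.074, -0.643, 0.001]
contact_force: [-0.5, -0.1, 0.1]
opening: 0.0501
grip_force: 0.0
```

```bash
python3 -m handwheel '[{"tx":21.2,"ty":-14.5,"tz":0,"roll":0},{"tx":21.2,"ty":-14.5,"tz":0,"roll":0},{"tx":21.2,"ty":-14.5,"tz":0,"roll":0},{"tx":21.2,"ty":-14.5,"tz":0,"roll":0},{"tx":21.2,"ty":-14.5,"tz":0,"roll":0},{"tx":21.2,"ty":-14.5,"tz":0,"roll":0},{"tx":21.2,"ty":-14.5,"tz":0,"roll":0},{"tx":21.2,"ty":-14.5,"tz":0,"roll":0},{"tx":21.2,"ty":-14.5,"tz":0,"roll":0},{"tx":21.2,"ty":-14.5,"tz":0,"roll":0}]'
python3 -m handwheel '[{"tx":0,"ty":0,"tz":0,"roll":-0.08},{"tx":0,"ty":0,"tz":0,"roll":-0.08},{"tx":0,"ty":0,"tz":0,"roll":-0.08},{"tx":0,"ty":0,"tz":0,"roll":-0.08},{"tx":0,"ty":0,"tz":0,"roll":-0.08},{"tx":0,"ty":0,"tz":0,"roll":-0.08},{"tx":0,"ty":0,"tz":0,"roll":-0.08},{"tx":0,"ty":0,"tz":0,"roll":-0.08},{"tx":0,"ty":0,"tz":0,"roll":-0.08},{"tx":0,"ty":0,"tz":0,"roll":-0.08},{"tx":0,"ty":0,"tz":0,"roll":0},{"tx":0,"ty":0,"tz":0,"roll":0}]'
python3 -c "
from h import *
go(tgt(0,-.071,.066),A0)"
```

```text
t: 1.77
tool_pos: [0.523, -0.1354, 0.2308]
tool_rot: [-3.074, -0.644, 0.001]
contact_force: [0.9, -0.7, -0.4]
opening: 0.0499
grip_force: 0.0
t: 2.77
tool_pos: [0.5225, -0.1366, 0.2308]
tool_rot: [-2.583, -1.788, 0.001]
contact_force: [-0.8, -0.3, 0.4]
opening: 0.0496
grip_force: 0.0
roll [np.float64(-0.0039), np.float64(3.1376)]
t 2.7667 pos [ 0.5225 -0.1366  0.2308] q [-0.39 -0.15  1.81 -0.    1.48 -0.03] yawdeg -20.63 zdir [-0.001  0.    -1.   ]
shift mm [ 1.000e-01 -8.000e-01  1.648e+02] F [-0.8 -0.3  0.4] open 0.049644871341456405 grip 0.0
```

```bash
python3 -m handwheel '[{"tx":0,"ty":0,"tz":20,"roll":0},{"tx":0,"ty":0,"tz":20,"roll":0},{"tx":0,"ty":0,"tz":20,"roll":0},{"tx":0,"ty":0,"tz":20,"roll":0},{"tx":0,"ty":0,"tz":20,"roll":0},{"tx":0,"ty":0,"tz":20,"roll":0},{"tx":0,"ty":-0.8,"tz":15,"roll":0},{"tx":0,"ty":0,"tz":0,"roll":0},{"tx":0,"ty":0,"tz":0,"roll":0}]'
python3 -c "
from h import *
go(tgt(0,-.071,.066),A0)
crop('top',(270,160,370,260),5,'pics/t2.png');crop('side',(240,120,360,220),5,'pics/s2.png')
a=cv2.imread('pics/t2.png');b=cv2.imread('pics/s2.png')
cv2.imwrite('pics/m2.png',cv2.resize(np.hstack([a,b]),(800,364)))"
```

```text
t: 3.52
tool_pos: [0.5213, -0.1362, 0.0954]
tool_rot: [-2.581, -1.788, 0.002]
contact_force: [0.8, -0.5, 0.3]
opening: 0.0501
grip_force: 0.0
roll [np.float64(-0.0031), np.float64(3.1385)]
t 3.5167 pos [ 0.5213 -0.1362  0.0954] q [-0.39 -0.03  1.93 -0.    1.24 -0.03] yawdeg -20.58 zdir [-0.002  0.001 -1.   ]
shift mm [ 0.1  0.6 29.4] F [ 0.8 -0.5  0.3] open 0.05005633247804119 grip 0.0
```

View pics/m2.png

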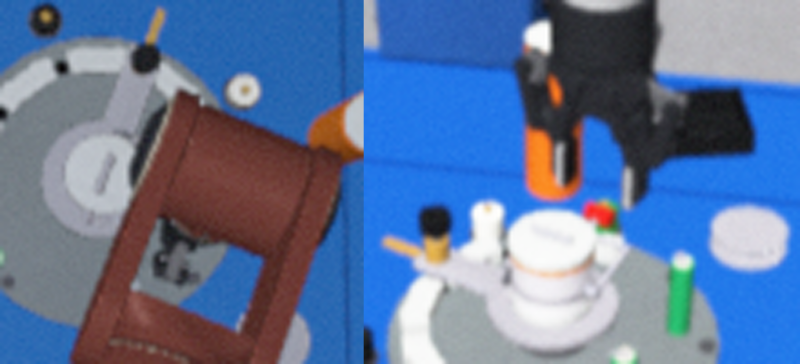

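Side inset: the red roller at (597,217) sits below the finger tips at (557,185) and (630,205), between them. The top view is blocked by the wrist. Descend and pinch.

```bash
python3 -m handwheel '[{"tx":0,"ty":0.3,"tz":10,"roll":0},{"tx":0,"ty":0.3,"tz":10,"roll":0},{"tx":0,"ty":0,"tz":9,"roll":0},{"tx":0,"ty":0,"tz":0,"roll":0},{"tx":0,"ty":0,"tz":0,"roll":0}]'
python3 -m handwheel '[{"tx":0,"ty":0,"tz":0,"roll":0},{"tx":0,"ty":0,"tz":0,"roll":0},{"tx":0,"ty":0,"tz":0,"roll":0},{"tx":0,"ty":0,"tz":0,"roll":0},{"tx":0,"ty":0,"tz":0,"roll":0},{"tx":0,"ty":0,"tz":0,"roll":0}]' 10 30
python3 -c "
from h import *
go(tgt(0,-.071,.066),A0)
L,r=66,72
for b in np.linspace(0,1.62,13):
  a=np.radians(-80)+b; print(round(b,2),round(r*np.sin(a),1),round(L+r*np.cos(a),1))"
```

```text
t: 4.03
tool_pos: [0.5217, -0.1363, 0.066]
tool_rot: [-2.58, -1.789, 0.002]
contact_force: [0.1, -0.2, 0.7]
opening: 0.0501
grip_force: 0.0
t: 4.53
tool_pos: [0.5227, -0.1368, 0.0679]
tool_rot: [2.581, 1.79, 0.0]
contact_force: [-1.5, -0.0, 4.0]
opening: 0.0212
grip_force: 32.7
roll [np.float64(-0.0017), np.float64(3.1399)]
t 4.5333 pos [ 0.5227 -0.1368  0.0679] q [-0.39  0.01  1.94 -0.    1.19 -0.04] yawdeg -20.5 zdir [ 0. -0. -1.]
shift mm [ 0.2 -1.1  1.9] F [-1.5 -0.   4. ] open 0.021196393539933838 grip 32.69149303436279
0.0 -70.9 78.5
0.14 -68.6 87.9
0.27 -65.0 97.0
0.4 -60.2 105.4
0.54 -54.4 113.2
0.68 -47.5 120.1
0.81 -39.8 126.0
0.94 -31.4 130.8
1.08 -22.4 134.4
1.22 -13.0 136.8
1.35 -3.3 137.9
1.48 6.4 137.7
1.62 16.0 136.2
```

```bash
python3 -m handwheel '[{"tx":2.3,"ty":0,"tz":-9.4,"roll":0},{"tx":3.6,"ty":0,"tz":-9.1,"roll":0},{"tx":4.8,"ty":0,"tz":-8.4,"roll":0},{"tx":5.8,"ty":0,"tz":-7.8,"roll":0},{"tx":6.9,"ty":0,"tz":-6.9,"roll":0},{"tx":0,"ty":0,"tz":0,"roll":0}]'
python3 -c "
from h import *
go(tgt(0,-.0475,.108),A0);crop('side',(240,120,380,220),5,'pics/s3.png')"
```

```text
t: 5.03
tool_pos: [0.531, -0.1132, 0.1099]
tool_rot: [-2.579, -1.792, -0.001]
contact_force: [-1.4, 0.6, -7.3]
opening: 0.0209
grip_force: 30.6
roll [np.float64(-0.0004), np.float64(3.1412)]
t 5.0333 pos [ 0.531  -0.1132  0.1099] q [-0.35 -0.04  1.91  0.    1.27  0.01] yawdeg -20.42 zdir [-0.     0.001 -1.   ]
shift mm [-1.3 -0.6  1.9] F [-1.4  0.6 -7.3] open 0.0208595057206071 grip 30.586499869823456
```

View pics/s3.png

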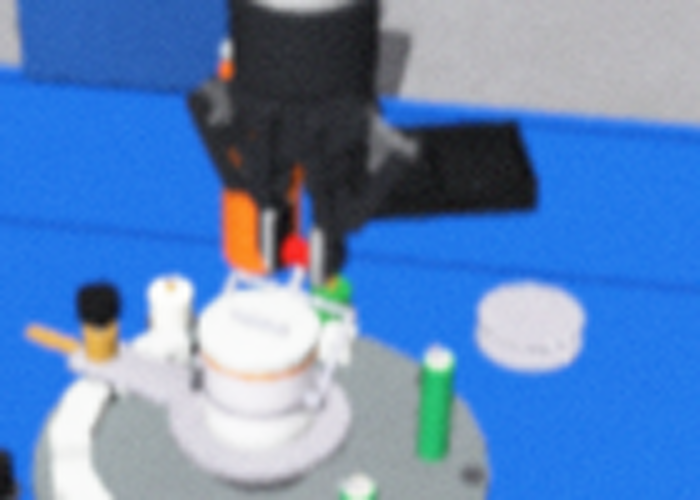

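The red roller (295,250) is held between the finger tips and the bail is rising. Continue the arc.

```bash
python3 -m handwheel '[{"tx":7.7,"ty":0,"tz":-5.9,"roll":0},{"tx":8.4,"ty":0,"tz":-4.8,"roll":0},{"tx":9,"ty":0,"tz":-3.6,"roll":0},{"tx":9.4,"ty":0,"tz":-2.4,"roll":0},{"tx":9.7,"ty":0,"tz":-1.1,"roll":0},{"tx":9.7,"ty":0,"tz":0.2,"roll":0},{"tx":9,"ty":0,"tz":1.3,"roll":0},{"tx":0,"ty":0,"tz":0,"roll":0}]'
python3 -m handwheel '[{"tx":4,"ty":0,"tz":1,"roll":0},{"tx":2,"ty":0,"tz":0.5,"roll":0},{"tx":0,"ty":0,"tz":0,"roll":0}]'
python3 -c "
from h import *
go(tgt(0,.019,.124),A0);im=crop('side',(240,120,380,220),5,'pics/s4.png')
print(blobs(im,(240,120,380,220),(0,150,90),(5,255,255)), proj('side',tgt(0,.0186,.1355)))"
```

```text
t: 5.75
tool_pos: [0.5533, -0.0535, 0.1268]
tool_rot: [-2.579, -1.791, -0.001]
contact_force: [-6.4, 1.5, 2.0]
opening: 0.0207
grip_force: 29.2
t: 6.0
tool_pos: [0.5554, -0.0485, 0.1256]
tool_rot: [-2.58, -1.79, -0.002]
contact_force: [-6.5, 1.1, 3.5]
opening: 0.0211
grip_force: 29.2
roll [np.float64(-0.0013), np.float64(3.1403)]
t 6.0 pos [ 0.5554 -0.0485  0.1256] q [-0.22 -0.02  1.87  0.    1.29  0.14] yawdeg -20.47 zdir [-0.     0.002 -1.   ]
shift mm [-4.  -0.9  1.6] F [-6.5  1.1  3.5] open 0.021130410967077583 grip 29.231454133987427
[([285.7, 175.1], [5, 6, 16])] [286.38197475 178.44504952]
```

```bash
python3 -m handwheel '[{"tx":0,"ty":0,"tz":0,"roll":0},{"tx":0,"ty":0,"tz":0,"roll":0},{"tx":0,"ty":0,"tz":0,"roll":0},{"tx":0,"ty":0,"tz":-10,"roll":0},{"tx":0,"ty":0,"tz":-20,"roll":0},{"tx":0,"ty":0,"tz":-20,"roll":0},{"tx":0,"ty":0,"tz":-20,"roll":0},{"tx":0,"ty":0,"tz":-10,"roll":0},{"tx":0,"ty":0,"tz":0,"roll":0},{"tx":0,"ty":0,"tz":0,"roll":0}]' 50
python3 -c "
from h import *
go(tgt(.105,0,.206),A0);im=crop('side',(220,120,360,220),5,'pics/s5.png')
print(blobs(im,(240,120,380,220),(0,150,90),(5,255,255)), proj('side',tgt(0,.0186,.1355)))
print('knob',blobs(im,(240,165,280,200),(0,0,0),(180,255,45)), proj('side',tgt(.105,0,.077)))"
```

```text
t: 6.88
tool_pos: [0.5554, -0.0503, 0.2045]
tool_rot: [2.58, 1.79, 0.002]
contact_force: [0.4, -0.6, -0.1]
opening: 0.0499
grip_force: 0.0
roll [np.float64(-0.002), np.float64(3.1396)]
t 6.8833 pos [ 0.5554 -0.0503  0.2045] q [-0.22 -0.09  1.8   0.    1.43  0.13] yawdeg -20.51 zdir [ 0.002 -0.    -1.   ]
shift mm [-21.1 103.5  -1.3] F [ 0.4 -0.6 -0.1] open 0.04989123933878001 grip 0.0
[([287.6, 178.9], [8, 5, 25])] [286.38197475 178.44504952]
knob [([259.6, 180.5], [6, 6, 34])] [258.12795012 180.86272153]
```

View pics/s5.png

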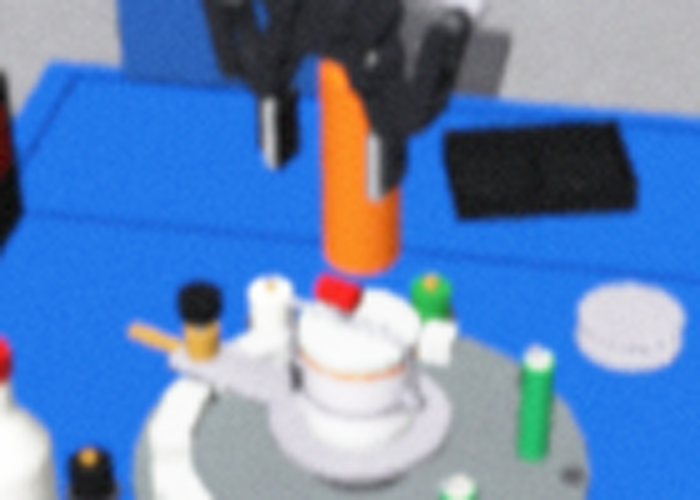

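The bail is shut: red roller at (338,293) in the crop, behind the lid's centre at the expected stop position. Next, the knob at (200,302).

```bash
python3 -m handwheel '[{"tx":-2.6,"ty":12.9,"tz":0,"roll":0},{"tx":-2.6,"ty":12.9,"tz":0,"roll":0},{"tx":-2.6,"ty":12.9,"tz":0,"roll":0},{"tx":-2.6,"ty":12.9,"tz":0,"roll":0},{"tx":-2.6,"ty":12.9,"tz":0,"roll":0},{"tx":-2.6,"ty":12.9,"tz":0,"roll":0},{"tx":-2.6,"ty":12.9,"tz":0,"roll":0},{"tx":-2.6,"ty":12.9,"tz":0,"roll":0},{"tx":0,"ty":0,"tz":0,"roll":0}]'
python3 -m handwheel '[{"tx":0,"ty":0,"tz":20,"roll":0},{"tx":0,"ty":0,"tz":20,"roll":0},{"tx":0,"ty":0,"tz":20,"roll":0},{"tx":0,"ty":0,"tz":20,"roll":0},{"tx":0,"ty":0,"tz":15,"roll":0},{"tx":0,"ty":0,"tz":0,"roll":0}]'
python3 -c "
from h import *
go(tgt(.105,0,.065),A0);im=crop('side',(220,120,360,220),5,'pics/s6.png')"
```

```text
t: 7.68
tool_pos: [0.6445, -0.1067, 0.2012]
tool_rot: [-2.581, -1.788, 0.003]
contact_force: [-0.0, -0.2, 1.1]
opening: 0.0499
grip_force: 0.0
t: 8.18
tool_pos: [0.6406, -0.1047, 0.1029]
tool_rot: [-2.575, -1.786, 0.009]
contact_force: [-0.4, -0.3, -0.6]
opening: 0.0497
grip_force: 0.0
roll [np.float64(-0.0019), np.float64(3.1397)]
t 8.1833 pos [ 0.6406 -0.1047  0.1029] q [-0.28  0.22  1.65  0.    1.28  0.08] yawdeg -20.51 zdir [-0.009  0.003 -1.   ]
shift mm [ 0.   5.  37.8] F [-0.4 -0.3 -0.6] open 0.049713844119193176 grip 0.0
```

View pics/s6.png

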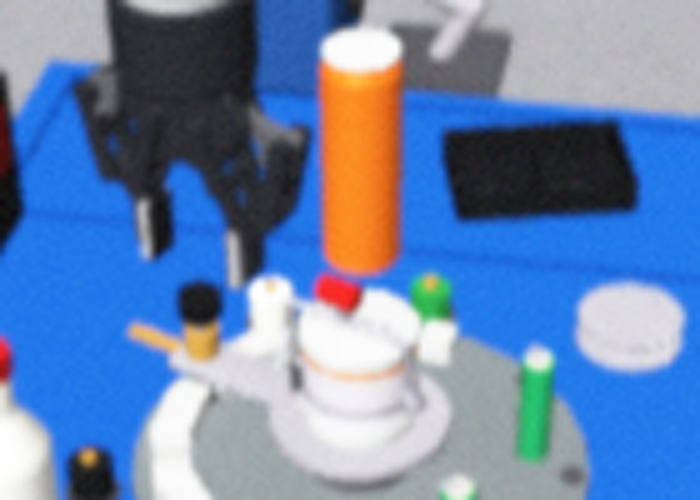

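Finger tips at (150,245) and (237,275) straddle the knob (200,302), with the arm still settling. Continue down.

```bash
python3 -m handwheel '[{"tx":0,"ty":0,"tz":0,"roll":0},{"tx":0,"ty":0,"tz":10,"roll":0},{"tx":0,"ty":0,"tz":10,"roll":0},{"tx":0,"ty":0,"tz":0,"roll":0},{"tx":0,"ty":0,"tz":0,"roll":0}]'
python3 -c "
from h import *
go(tgt(.105,0,.065),A0)"
```

```text
t: 8.65
tool_pos: [0.6437, -0.1057, 0.0878]
tool_rot: [-2.58, -1.79, 0.002]
contact_force: [0.4, -0.4, 0.2]
opening: 0.0502
grip_force: 0.0
roll [np.float64(-0.0019), np.float64(3.1397)]
t 8.65 pos [ 0.6437 -0.1057  0.0878] q [-0.28  0.24  1.66  0.    1.25  0.08] yawdeg -20.51 zdir [-0.002  0.    -1.   ]
shift mm [-0.1  1.4 22.8] F [ 0.4 -0.4  0.2] open 0.05019730370275333 grip 0.0
```

```bash
python3 -m handwheel '[{"tx":0,"ty":0.7,"tz":8,"roll":0},{"tx":0,"ty":0,"tz":8,"roll":0},{"tx":0,"ty":0,"tz":7,"roll":0},{"tx":0,"ty":0,"tz":0,"roll":0},{"tx":0,"ty":0,"tz":0,"roll":0},{"tx":0,"ty":0,"tz":0,"roll":0}]'
python3 -m handwheel '[{"tx":0,"ty":0,"tz":0,"roll":0},{"tx":0,"ty":0,"tz":0,"roll":0},{"tx":0,"ty":0,"tz":0,"roll":0},{"tx":0,"ty":0,"tz":0,"roll":0},{"tx":0,"ty":0,"tz":0,"roll":0},{"tx":0,"ty":0,"tz":0,"roll":0}]' 10 70
python3 -c "
from h import *
go(tgt(.105,0,.065),A0)"
```

```text
t: 9.15
tool_pos: [0.645, -0.1061, 0.0656]
tool_rot: [-2.581, -1.79, 0.0]
contact_force: [0.9, -0.5, -0.4]
opening: 0.0494
grip_force: 0.0
t: 9.65
tool_pos: [0.6453, -0.1062, 0.0666]
tool_rot: [2.581, 1.79, 0.001]
contact_force: [-1.6, 0.2, 4.5]
opening: 0.0228
grip_force: 68.8
roll [np.float64(-0.0019), np.float64(3.1397)]
t 9.65 pos [ 0.6453 -0.1062  0.0666] q [-0.28  0.27  1.66  0.    1.21  0.08] yawdeg -20.51 zdir [ 0.001 -0.    -1.   ]
shift mm [-0.2 -0.4  1.6] F [-1.6  0.2  4.5] open 0.02281247480799107 grip 68.78631708445027
```

```bash
python3 -m handwheel '[{"tx":0,"ty":0,"tz":-4,"roll":0},{"tx":0,"ty":0,"tz":-4,"roll":0},{"tx":0,"ty":0,"tz":-4,"roll":0},{"tx":0,"ty":0,"tz":-3,"roll":0},{"tx":0,"ty":0,"tz":0,"roll":0},{"tx":0,"ty":0,"tz":0,"roll":0},{"tx":0,"ty":0,"tz":0,"roll":0}]'
python3 -c "
from h import *
go(tgt(.105,0,.065),A0);im=crop('side',(220,120,360,220),5,'pics/s7.png')"
```

```text
t: 10.23
tool_pos: [0.6451, -0.1062, 0.0798]
tool_rot: [2.581, 1.79, 0.001]
contact_force: [6.1, -0.7, -7.3]
opening: 0.0232
grip_force: 69.0
roll [np.float64(-0.0021), np.float64(3.1395)]
t 10.2333 pos [ 0.6451 -0.1062  0.0798] q [-0.28  0.25  1.66  0.    1.23  0.08] yawdeg -20.52 zdir [ 0.001 -0.    -1.   ]
shift mm [-0.2 -0.2 14.8] F [ 6.1 -0.7 -7.3] open 0.023233940594652745 grip 68.99409192614257
```

View pics/s7.png

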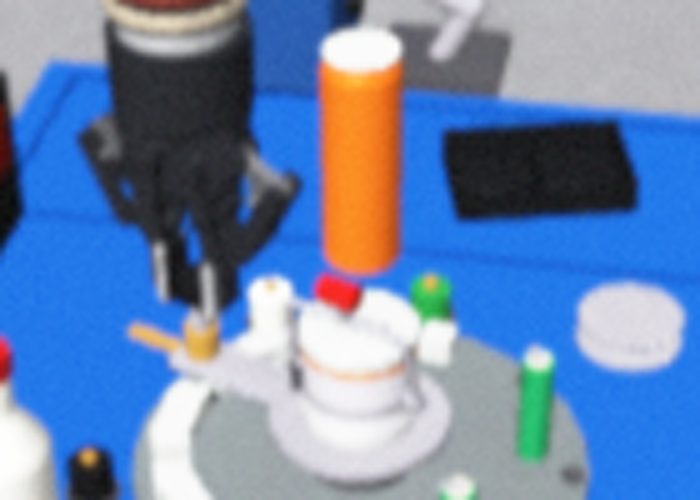

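Knob lifted (about 14 mm, 7 N spring pull): the brass barrel top shows free under the knob, at (200,330). Now turn.

```bash
python3 -m handwheel '[{"tx":5.8,"ty":-0.16,"tz":0,"roll":-0.0553},{"tx":5.8,"ty":-0.16,"tz":0,"roll":-0.0553},{"tx":5.8,"ty":-0.16,"tz":0,"roll":-0.0553},{"tx":5.8,"ty":-0.16,"tz":0,"roll":-0.0553},{"tx":5.8,"ty":-0.16,"tz":0,"roll":-0.0553},{"tx":5.8,"ty":-0.16,"tz":0,"roll":-0.0553},{"tx":5.8,"ty":-0.16,"tz":0,"roll":-0.0553},{"tx":5.8,"ty":-0.16,"tz":0,"roll":-0.0553},{"tx":5.8,"ty":-0.16,"tz":0,"roll":-0.0553},{"tx":5.8,"ty":-0.16,"tz":0,"roll":-0.0553},{"tx":5.8,"ty":-0.16,"tz":0,"roll":-0.0553},{"tx":5.8,"ty":-0.16,"tz":0,"roll":-0.0553}]'
python3 -c "
from h import *
go(tgt(.105,0,.08,np.radians(38)),A0+np.radians(38))"
```

```text
t: 11.28
tool_pos: [0.6457, -0.0373, 0.0791]
tool_rot: [-1.852, -2.535, 0.002]
contact_force: [2.7, -1.4, -8.3]
opening: 0.0229
grip_force: 69.0
roll [np.float64(0.0013), np.float64(-3.1403)]
t 11.2833 pos [ 0.6457 -0.0373  0.0791] q [-0.17  0.24  1.67  0.    1.23 -0.48] yawdeg 17.67 zdir [-0.002  0.    -1.   ]
shift mm [-0.9  0.7 -0.9] F [ 2.7 -1.4 -8.3] open 0.022893247122410313 grip 69.02347621042281
```

```bash
python3 -m handwheel '[{"tx":5.8,"ty":-0.16,"tz":0,"roll":-0.0553},{"tx":5.8,"ty":-0.16,"tz":0,"roll":-0.0553},{"tx":5.8,"ty":-0.16,"tz":0,"roll":-0.0553},{"tx":5.8,"ty":-0.16,"tz":0,"roll":-0.0553},{"tx":5.8,"ty":-0.16,"tz":0,"roll":-0.0553},{"tx":5.8,"ty":-0.16,"tz":0,"roll":-0.0553},{"tx":5.8,"ty":-0.16,"tz":0,"roll":-0.0553},{"tx":5.8,"ty":-0.16,"tz":0,"roll":-0.0553},{"tx":5.8,"ty":-0.16,"tz":0,"roll":-0.0553},{"tx":5.8,"ty":-0.16,"tz":0,"roll":-0.0553},{"tx":5.6,"ty":-0.16,"tz":0,"roll":-0.0553},{"tx":5.6,"ty":-0.16,"tz":0,"roll":-0.0553}]'
python3 -m handwheel '[{"tx":0,"ty":0,"tz":0,"roll":0},{"tx":0,"ty":0,"tz":0,"roll":0},{"tx":0,"ty":0,"tz":0,"roll":0}]'
python3 -c "
from h import *
go(tgt(.105,0,.08,np.radians(76)),A0+np.radians(76))
p=plane('top',(257.8,182.8),.026)[:2];print('yellow ang',np.degrees(np.arctan2(*(p-AX)[::-1])), 'tool ang',np.degrees(np.arctan2(*(ctrl.get_obs()['tool_pos'][:2]-AX)[::-1])))
im=crop('top',(225,140,345,240),5,'pics/t8.png')"
```

```text
t: 12.28
tool_pos: [0.6038, 0.0168, 0.0785]
tool_rot: [-0.925, -2.997, 0.004]
contact_force: [0.5, -1.9, -6.8]
opening: 0.0233
grip_force: 69.1
t: 12.53
tool_pos: [0.6045, 0.0164, 0.0792]
tool_rot: [-0.932, -2.995, 0.003]
contact_force: [-4.2, -3.1, -7.0]
opening: 0.0231
grip_force: 69.2
roll [np.float64(-0.0027), np.float64(3.1389)]
t 12.5333 pos [0.6045 0.0164 0.0792] q [-0.1   0.15  1.78 -0.    1.22 -1.06] yawdeg 55.45 zdir [-0.005 -0.001 -1.   ]
shift mm [-0.8  1.2 -0.8] F [-4.2 -3.1 -7. ] open 0.023133824920723585 grip 69.15777612710372
yellow ang 55.423334228459495 tool ang 56.03144668678562
```

View pics/t8.png

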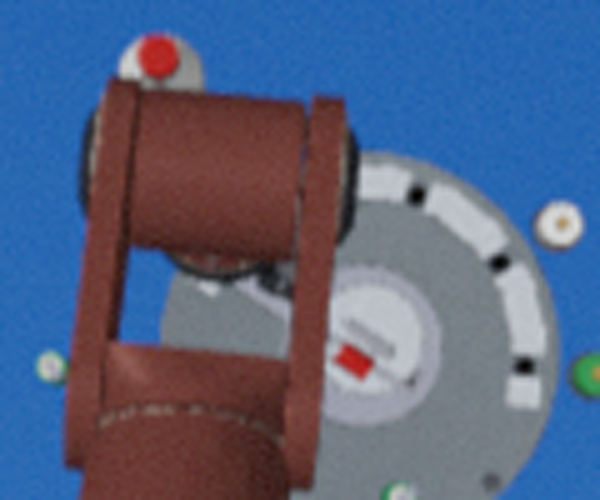

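The top view shows the bail still shut on the turned turret (roller (353,360)) and the wrist over the yellow post. Tool angle is about 0.3° beyond the slot, so I'll trim and lower.

```bash
python3 -m handwheel '[{"tx":-0.5,"ty":0.5,"tz":0,"roll":0},{"tx":0,"ty":0,"tz":2,"roll":0},{"tx":0,"ty":0,"tz":2,"roll":0},{"tx":0,"ty":0,"tz":2,"roll":0},{"tx":0,"ty":0,"tz":2,"roll":0},{"tx":0,"ty":0,"tz":0,"roll":0},{"tx":0,"ty":0,"tz":0,"roll":0},{"tx":0,"ty":0,"tz":0,"roll":0}]'
python3 -c "
from h import *
go(tgt(.105,0,.066,np.radians(76)),A0+np.radians(76))"
```

```text
t: 13.25
tool_pos: [0.6048, 0.0163, 0.0712]
tool_rot: [-0.931, -2.994, 0.004]
contact_force: [-7.1, -4.5, -6.9]
opening: 0.0231
grip_force: 69.3
roll [np.float64(-0.0029), np.float64(3.1387)]
t 13.25 pos [0.6048 0.0163 0.0712] q [-0.1   0.16  1.78 -0.    1.21 -1.06] yawdeg 55.44 zdir [-0.007 -0.001 -1.   ]
shift mm [-0.5  1.2  5.2] F [-7.1 -4.5 -6.9] open 0.023057093880649485 grip 69.31153826284572
```

```bash
python3 -m handwheel '[{"tx":0,"ty":0,"tz":2,"roll":0},{"tx":0,"ty":0,"tz":2,"roll":0},{"tx":0,"ty":0,"tz":1,"roll":0},{"tx":0,"ty":0,"tz":0,"roll":0},{"tx":0,"ty":0,"tz":0,"roll":0},{"tx":0,"ty":0,"tz":0,"roll":0}]'
python3 -m handwheel '[{"tx":0,"ty":0,"tz":0,"roll":0},{"tx":0,"ty":0,"tz":0,"roll":0},{"tx":0,"ty":0,"tz":0,"roll":0},{"tx":0,"ty":0,"tz":0,"roll":0},{"tx":0,"ty":0,"tz":-10,"roll":0},{"tx":0,"ty":0,"tz":-20,"roll":0},{"tx":0,"ty":0,"tz":-20,"roll":0},{"tx":0,"ty":0,"tz":-20,"roll":0},{"tx":0,"ty":0,"tz":-20,"roll":0},{"tx":0,"ty":0,"tz":-20,"roll":0},{"tx":0,"ty":0,"tz":-20,"roll":0}]' 50
python3 -m handwheel '[{"tx":-5,"ty":-25,"tz":-20,"roll":0},{"tx":-25,"ty":-25,"tz":0,"roll":0},{"tx":-25,"ty":-25,"tz":0,"roll":0},{"tx":-25,"ty":-25,"tz":0,"roll":0},{"tx":-25,"ty":-25,"tz":0,"roll":0},{"tx":-25,"ty":-25,"tz":0,"roll":0},{"tx":0,"ty":0,"tz":0,"roll":0}]'
python3 -c "
from h import *
go(tgt(.105,0,.066,np.radians(76)))
a=crop('top',(225,140,345,240),5,'pics/t9.png');b=crop('side',(200,140,320,240),5,'pics/s9.png')
print(blobs(b,(200,165,280,240),(0,0,0),(180,255,45)),proj('side',tgt(.105,0,.077,np.radians(76))),proj('side',tgt(.105,0,.088,np.radians(76))))
cv2.imwrite('pics/m9.png',cv2.resize(np.hstack([cv2.imread('pics/t9.png'),cv2.imread('pics/s9.png')]),(800,333)))"
```

```text
t: 13.75
tool_pos: [0.6047, 0.0163, 0.0667]
tool_rot: [-0.931, -2.994, 0.004]
contact_force: [-7.3, -4.4, -3.8]
opening: 0.0232
grip_force: 69.6
t: 14.67
tool_pos: [0.6075, 0.0172, 0.2003]
tool_rot: [0.93, 2.999, 0.001]
contact_force: [1.1, 0.4, -0.4]
opening: 0.05
grip_force: 0.0
t: 15.25
tool_pos: [0.63, -0.186, 0.2191]
tool_rot: [0.938, 2.995, -0.004]
contact_force: [-0.6, 0.4, -0.6]
opening: 0.0498
grip_force: 0.0
t 15.25 pos [ 0.63   -0.186   0.2191] q [-0.4   0.13  1.55 -0.    1.46 -1.36] yawdeg 55.22 zdir [ 0.002 -0.003 -1.   ]
shift mm [136.2 153.1 152.4] F [-0.6  0.4 -0.6] open 0.04976499029506148 grip 0.0
[([206.9, 178.2], [22, 36, 268]), ([262.0, 210.0], [7, 7, 45]), ([238.0, 216.0], [7, 8, 44])] [261.13406127 210.62497808] [260.90530681 207.32737055]
```

View pics/m9.png

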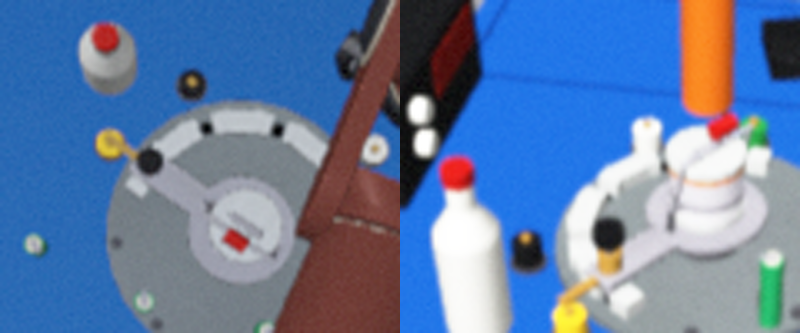

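The pointer lies over the yellow post at (112,145), the knob is at its home height (side row 210.0; home predicts 210.6), and the bail is shut over the lid. The other things stand where they were.

```bash
python3 -c "
from station import ctrl
print(ctrl.finish_job())"
```

```text
the job is handed in; nothing more can be done
None
```

I handed the job in at about 15 s; no verdict came back, but the last pictures show the bail shut, the plunger home, the pointer over the yellow post, the gripper clear and nothing else in view moved.

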